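Show the tall jar's underside to the tablet camera

TASK

A colleague on the video call wants to read the date stamped under the tallest jar in the spice carousel: turn the carousel by its knob until that jar has clicked into place at the open front of the clear hood, and lift the jar out there. Hold it up to the tablet with its underside squarely facing the front camera, centred on the lens and about 12 cm away from it, and finish while still holding it there. Do not touch the tablet, and leave the other jars standing in the carousel and the mug, the lemon and the spare jar where they are.

Things in the scene. Friction and masses are not known exactly. Their poses are not given: they have to be found in the camera images.
- carousel: Fixed spice carousel: wooden base 240 mm across, clear hood over it 236 mm across, flat hood top 143 mm above the worktop. Origin on the turning axis at worktop level, z up; its -x axis points out of the open front. No wall within 60 degrees of -x; the 3 mm top plate is cut away where x < -30 mm and |y| < 64 mm: only there can a jar be lifted out. Front bracket to x = -135 mm, 20 mm high.
- knob (a point): Middle of the round fluted wooden knob on the carousel's axis, above the hood: 40 mm across, 146 to 176 mm above the worktop (this point at 161 mm; its lower edge is 3 mm above the hood top). It is fixed to the turntable. Grip it from above across its width, in any direction.
- turntable (a joint): Angle of the turntable in the hood, rad, positive counter-clockwise from above, endless, 0 at the start. Five pockets 1.257 rad apart, 84 mm from the axis. A spring roller clicks home at every multiple of 1.257 rad, with a pocket exactly at the open front; a click takes about 0.25 N m to leave and pulls in within 0.05 rad; between clicks 0.02 N m of friction holds the table where it is left.
- opening (a point): Pick-up place: centre of the floor of the pocket at the open front, 84 mm from the axis along the carousel's -x axis, 26 mm above the worktop. Pockets are steel rings 13 mm high, 54 mm inside, 58 mm outside. The pocket here is empty at the start; the other four hold a jar each, in any order.
- tall_jar (a point): Centre of the tallest jar in the carousel: glass, red screw cap, 109 mm high (this point 54.5 mm above its underside), 0.11 kg. Cap 42 mm across, 88 to 108 mm above the underside; glass 40 mm. z along its axis towards the cap. Stands on a pocket floor 26 mm above the worktop, cap top 135 mm up. At the opening the knob (top 41 mm higher) is 43 mm from the cap; the cap is free on all sides.
- tall_jar_base (a point): Centre of the same jar's underside (the side to be shown); z along the jar's axis, towards the cap.
- spice_1: Another glass spice jar in the carousel, 97 mm high, 45 mm across; origin at the centre of its underside.
- spice_2: Another glass spice jar in the carousel, 96 mm high, 44 mm across; origin at the centre of its underside.
- salt_shaker: Salt shaker with a pierced dome in the carousel, 90 mm high, 44 mm across; origin at the centre of its underside.
- tablet: Tablet 210 mm wide, 140 mm along its slope, fixed on a low stand, its glass leaning back 40 degrees from level. Origin: front camera's lens, in the middle of the upper edge strip, 107 mm above the worktop. z straight out of the glass along the camera's view (up and back towards the robot), y left along the upper edge, x up the slope; glass from x = -131 to +9 mm, y = -105 to +105 mm.
- mug: Dark mug 106 mm high, standing near the front edge of the worktop; bystander.
- lemon: Lemon 83 mm long, near the front edge of the worktop; bystander.
- spare_spice: Spare spice jar with a red cap, 106 mm high, 44 mm across, standing on the worktop outside the carousel; bystander, not the one to show.

How it is judged:
By the outcome, as a careful person would: the job done as asked, in the order asked, and still so for the second after the job is handed in, while the arm keeps its last pose, push and grip.
It also fails if it takes over 61 s, if anything falls off the work surface, if the arm or the gripper's body presses on something with over 40 N, if the wrist force passes 120 N, or if a joint passes its speed limit or range.

ROBOT

A 6-joint arm with a two-finger parallel gripper is mounted at the origin on a cart in front of the work surface, level with it; the furniture and walls round the work are solid. World frame = base frame: x ahead of the robot, y to its left, z up, the work surface at z = 0. Lengths are in m, angles in rad, forces in N, time in s.
With the tool pointing down it reaches from about 0.375 to 0.925 m from the base axis. Payload 5.7 kg.
Tool frame: the origin (TCP) lies midway between the tips of the shut fingers; the grasp point (between the pads) lies 19 mm behind it; z points along the fingers, y is the line along which they close (so a half turn about z gives the same grasp; the last joint's range is limited). The gripper opens to 88 mm and grips with 3 to 60 N. Pads are 20 mm wide; open, the fingers measure 115 mm over their backs; the gripper's body (75 mm by 178 mm) begins 61 mm behind the grasp point.
Start: joints at [1.152, 0.359, 1.51, -0, 1.272, -0.115], TCP at [0.179, 0.572, 0.223] pointing down, gripper open.
Joint ranges: [-2.97, 2.97], [-1.01, 2.36], [0.21, 2.38], [-0.96, 4.11], [0.2, 2.71], [-2.98, 2.98]. Speed limits (rad/s): [2.39, 2.39, 3.14, 3.14, 3.14, 3.14].

INTERFACE

Orientations are given as a rotation vector (axis times angle).
In Python, from station import readout, viewer, order, masks_of, landmark_of gives the robot as it stands. The module is installed in compiled form; this text tells all that it offers.
- The arm moves only by the tool servo_tool, never from a script. Its argument "motion" is text: rows parted by semicolons, each of 7 numbers parted by spaces: the shift along the tool's x, y, z in cm, then the turn, a rotation vector about the tool's x, y, z in degrees, then the gripper command: -1 is shut, 1 is fully open, values between are in proportion. A call has 1 to 20 rows; each row shifts and turns the commanded pose from where the row before left it, along the tool's axes as they then stand; what a row does not reach is not made up. A row lasts 1/10 s, in which the tool goes at most 50 mm and 8.59 degrees, less where a joint would pass 70% of its speed; a pose out of reach is approached as far as the arm can. A call is refused whole if a number of a shift passes 5 or a number of a turn 8.59, either way. A call with a gripper value outside its range is refused whole. The fingers move at their own pace and stop on an object; "squeeze" is the grip in N (left out, the last holds). Time passes only in rows, so rows that do not move let the fingers close. It gives the time, the measured TCP pose, the force, the opening and the grip force at its end, in the units of the state.
- readout.get_obs(): the state, without advancing time (a new reading comes with each control period).
- viewer.grab_frame(name): name is "scene" or "top" or "wrist"; returns a dict with "pixels" (480x640x3 uint8, blue, green, red), "z_map" (480x640 float32, m along the optical axis (not along the pixel's ray), 0 where there is no reading), "vertical_fov" (degrees; the focal length in pixels is half the picture's height over the tangent of half this angle, whatever the lens; pixels are square), "cx", "cy" (the principal point, pixels), "origin" and "attitude" of the camera in the world. Camera axes: x right, y up, looking along -z (the intrinsics and any distortion apply to the point x, -y, -z); pixel columns grow to the right and rows downward; lengths in m; the calibration is good to about 2 mm. A picture is of the moment at which its call begins.
- order.job_done(): hands the job in; it is judged then, once.
Trained networks look in a picture, given as the dict that the camera call returned (one of the last four; its "shot" number tells which), for a name from the list of things; names that differ only in an ending like _2 or _b are one class to them, and where a whole thing is asked for, a point or a joint stands for the part that bears it (a point fixed in the world has none). Each returns a list of dicts, best first, with "p" (0 to 1); they miss things now and then, are a little off and sometimes report something else, mostly with a low value. They report only what shows in the picture. A call takes as long as a camera call.
- masks_of(query, picture): "pixels" (480x640 bool, what is visible of it) and "extent" ([centre column, centre row, width, height] in pixels, round what is visible of it).
- landmark_of(query, picture): "point" ([column, row] in pixels: a listed point, or the origin of a listed thing).
The state is a dict: "time_s": time; "joint_pos": joint angles; "dq": joint speeds; "effort": joint torques, N m; "tool_pos": TCP position; "orientation": TCP orientation; "wrist_force": force on the tool from outside, world axes, zero at the start; "wrist_torque": the same for the moment, N m; "gripper_width": opening from 0.0 (shut) to 1.0 (fully open); "grip_force": force on a finger pad.
Only numpy, scipy, OpenCV 4.12 (cv2) and the standard library are available. Lean on these libraries where they do the work, as an engineer would, in place of code of your own. Each camera call takes 0.05 s, during which the arm holds its last target. There are 200 camera calls.

## Working session

There is one attempt and no reset: what is moved stays moved. The work goes in short steps, Python scripts to look and compute and a tool call to move; the robot and the scene stay as the last step left them, time stands still between calls to the robot, and variables do not carry over. Pictures are saved under pics/ and viewed, at most 10 in all, crops included, and the job is handed in when it is done.

Besides the shell and the picture viewer there is one more tool, called after ">>>" as name(argument=value, ...), one argument or row to a line, values as JSON. servo_tool: Moves the arm, as the interface text tells. Its arguments: {"type":"object","properties":{"motion":{"type":"string"},"squeeze":{"type":"number"}},"required":["motion"]}

```bash
mkdir -p pics; cat > h.py <<'E'
import numpy as np, cv2
from scipy.spatial.transform import Rotation as R
from station import readout, viewer, order, masks_of, landmark_of
def cam(p):
    f=240/np.tan(np.radians(p["vertical_fov"])/2)
    A=np.array(p["attitude"],float)
    M=A if A.shape==(3,3) else (R.from_rotvec(A).as_matrix() if A.size==3 else None)
    return f,M,np.array(p["origin"],float)
def back(p,uv,z):   # pixel+depth -> world
    f,M,o=cam(p); u,v=uv
    return o+M@np.array([(u-p["cx"])/f*z,-(v-p["cy"])/f*z,-z])
def proj(p,X):
    f,M,o=cam(p); c=M.T@(np.array(X)-o)
    return p["cx"]+f*c[0]/-c[2], p["cy"]-f*c[1]/-c[2]
def onz(p,uv,h):
    a=back(p,uv,1.0); o=cam(p)[2]; d=a-o
    return o+d*(h-o[2])/d[2]
def tri(*pu):
    S=np.zeros((3,3));b=np.zeros(3)
    for p,uv in pu:
        o=cam(p)[2]; d=back(p,uv,1.0)-o; d/=np.linalg.norm(d); P=np.eye(3)-np.outer(d,d); S+=P;b+=P@o
    X=np.linalg.solve(S,b); return X
E
cat > a.py <<'E'
from h import *
np.set_printoptions(precision=4,suppress=True)
print({k:v for k,v in readout.get_obs().items()})
ps={n:viewer.grab_frame(n) for n in ("scene","top","wrist")}
for n,p in ps.items():
    print(n,{k:(v if k not in("pixels","z_map") else v.shape) for k,v in p.items()})
    cv2.imwrite(f"pics/{n}0.png",p["pixels"])
for q in ("knob","opening","carousel","tall_jar","tall_jar_base","spice_1","salt_shaker","tablet","mug","lemon","spare_spice"):
    for n,p in ps.items():
        for l in landmark_of(q,p)[:3]:
            u,v=l["point"]; 
            z=p["z_map"][min(479,max(0,int(v))),min(639,max(0,int(u)))]
            print(q,n,round(l["p"],2),np.round(l["point"],1),back(p,(u,v),z) if z>0 else None)
E
python3 a.py
```

```text
{'time_s': 0.0, 'joint_pos': array([ 1.1519,  0.3595,  1.5114,  0.    ,  1.2725, -0.1151]), 'dq': array([-0.0025, -0.0022, -0.0022,  0.0003, -0.0006, -0.0015]), 'effort': array([ -0.0007, -51.5384, -27.0729,   0.0676,   0.0349,  -0.0001]), 'tool_pos': array([0.1792, 0.5719, 0.2218]), 'orientation': array([-0.4753, -3.1049,  0.0027]), 'wrist_force': array([-0.2653,  0.1118, -0.2618]), 'wrist_torque': array([-0.0504, -0.0074, -0.0167]), 'grip_force': 0.0, 'gripper_width': 1.0035181143346228}
scene {'pixels': (480, 640, 3), 'z_map': (480, 640), 'vertical_fov': 48.61463385131864, 'cx': 322.4579490702105, 'cy': 240.2754472591637, 'origin': array([-0.5327, -0.5395,  0.6483]), 'attitude': array([ 1.0322, -0.6312, -0.9577]), 'shot': 1}
top {'pixels': (480, 640, 3), 'z_map': (480, 640), 'vertical_fov': 46.71972695340222, 'cx': 321.6891029649674, 'cy': 237.62342387356404, 'origin': array([0.2122, 0.012 , 1.7068]), 'attitude': array([ 0.14  , -0.1615, -1.5371]), 'shot': 2}
wrist {'pixels': (480, 640, 3), 'z_map': (480, 640), 'vertical_fov': 59.08966621455142, 'cx': 315.9867861778355, 'cy': 237.
[... 823 characters left out ...]
11 0.0239]
spice_1 top 0.57 [285.5 239. ] [0.5104 0.0981 0.1435]
salt_shaker top 0.41 [233.6 248.8] [0.4774 0.2444 0.1445]
salt_shaker wrist 0.28 [206.4 442.9] [0.3856 0.3876 0.0238]
tablet scene 0.69 [438.5 238.4] [ 0.8691 -0.1887  0.0386]
mug scene 0.91 [445.5 358.6] [ 0.3632 -0.3539  0.0037]
mug top 0.95 [435.  294.4] [ 0.3768 -0.3578  0.0124]
lemon scene 0.61 [322.1 327.6] [ 0.322  -0.0961  0.0218]
lemon top 0.63 [342.6 296.7] [ 0.3575 -0.0729  0.0606]
spare_spice scene 0.74 [437.5 242.2] [ 0.6901 -0.2319  0.1057]
spare_spice scene 0.44 [264.5 213. ] [0.5165 0.1709 0.1698]
spare_spice top 0.8 [199.3 277.3] [0.4027 0.353  0.0624]
spare_spice wrist 0.83 [210.6 445.5] [0.3875 0.3923 0.0269]
```

```bash
python3 - <<'E'
import cv2
a=cv2.imread("pics/scene0.png")[150:400,170:570]; b=cv2.imread("pics/top0.png")[130:380,150:550]
import numpy as np
cv2.imwrite("pics/ab.png",np.hstack([cv2.resize(a,(0,0),fx=2,fy=2)]))
cv2.imwrite("pics/b.png",cv2.resize(b,(0,0),fx=2,fy=2))
E
```

```text
(no output)
```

View pics/ab.png

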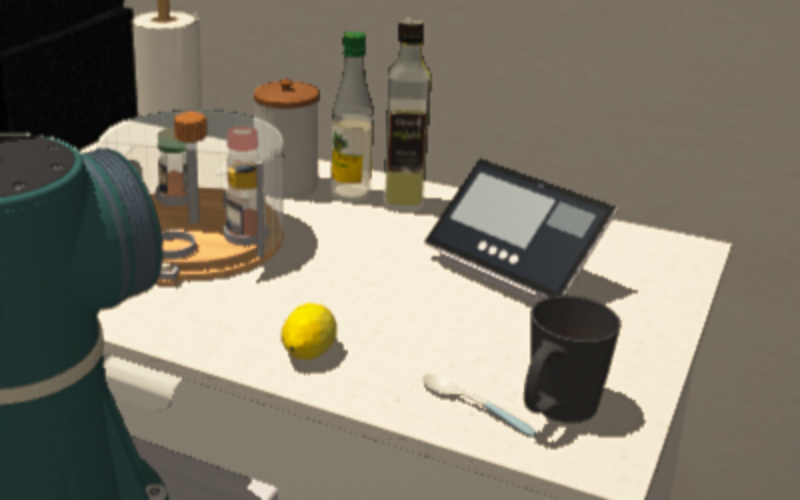

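View pics/b.png

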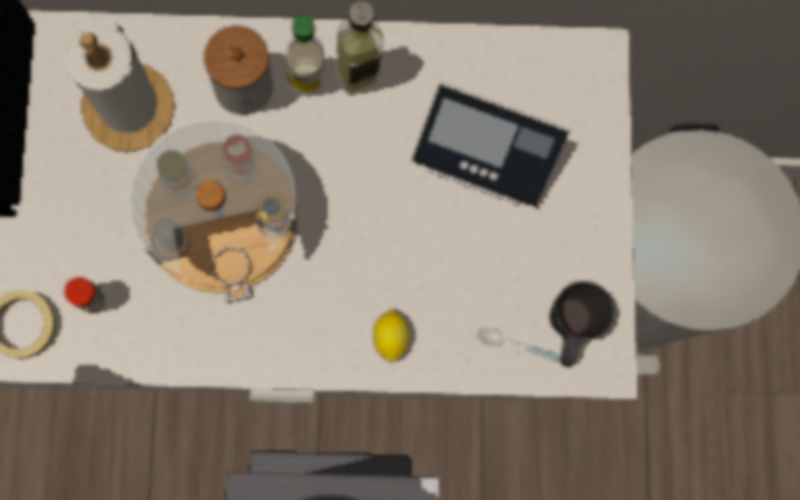

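The scene crop shows the red-capped jar in the carousel at about (242,138) and a green-capped one at about (172,140). The tablet is on the right with its lens near (541,185). The top crop shows the red cap at (237,150), far from the opening at (233,265), with the spare jar outside at (80,292).

```bash
cat > b.py <<'E'
from h import *
np.set_printoptions(precision=4,suppress=True)
s=viewer.grab_frame("scene"); t=viewer.grab_frame("top")
def best(q,p):
    l=landmark_of(q,p); return l[0]["point"] if l else None
for q in ("knob","opening"):
    us,ut=best(q,s),best(q,t); print(q,us,ut,tri((s,us),(t,ut)), onz(t,ut,.161 if q=="knob" else .026), onz(s,us,.161 if q=="knob" else .026))
# red things
def red(p,box):
    h=cv2.cvtColor(p["pixels"],cv2.COLOR_BGR2HSV); u0,v0,u1,v1=box
    m=((h[...,0]<8)|(h[...,0]>170))&(h[...,1]>70)&(h[...,2]>70); k=np.zeros_like(m); k[v0:v1,u0:u1]=m[v0:v1,u0:u1]
    v,u=np.nonzero(k); return (u.mean(),v.mean()),len(u),(u.min(),u.max(),v.min(),v.max())
rs=red(s,(275,205,315,245)); rt=red(t,(255,190,285,225)); print(rs,rt)
print("red cap",tri((s,rs[0]),(t,rt[0])), onz(t,rt[0],.13),onz(s,rs[0],.125))
for q in ("tall_jar","tall_jar_base","spice_1","spice_2","salt_shaker"):
  for n,p in(("s",s),("t",t)):
    for l in masks_of(q,p)[:4]: print(q,n,round(l["p"],2),np.round(l["extent"]))
for n,p in(("s",s),("t",t)):
    for l in masks_of("tablet",p)[:1]:
        m=cv2.erode(l["pixels"].astype(np.uint8),np.ones((5,5)))>0; m&=p["z_map"]>0
        v,u=np.nonzero(m); P=np.array([back(p,(a,b),p["z_map"][b,a]) for a,b in zip(u,v)])
        for _ in range(4):
            c=P.mean(0); n_=np.linalg.svd(P-c,full_matrices=False)[2][2]; n_*=np.sign(n_[2]); r=abs((P-c)@n_); P=P[r<max(2*np.median(r),.002)]
        # corners: min-area rect of the full mask in plane
        M=l["pixels"]; vv,uu=np.nonzero(M); o=cam(p)[2]
        Q=[]
        for a,b in zip(uu,vv):
            d=back(p,(a,b),1.)-o; Q.append(o+d*((c-o)@n_)/(d@n_))
        Q=np.array(Q); y=np.cross([0,0,1],-n_); y/=np.linalg.norm(y); 
        y=np.cross(n_,[0,0,1]);y/=np.linalg.norm(y); x=np.cross(y,n_); 
        rect=cv2.minAreaRect(np.c_[(Q-c)@x,(Q-c)@y].astype(np.float32))
        print("tablet",l["p"],len(P),"n",n_,"tilt",np.degrees(np.arccos(n_[2])),"x",x,"y",y,"rect",rect)
        cc=c+x*rect[0][0]+y*rect[0][1]; print(" centre",cc," lens",cc+x*.061)
    print(landmark_of("tablet",p)[:2])
E
python3 b.py
```

```text
knob [266.0, 212.3] [254.1, 228.5] [0.5365 0.1841 0.1625] [0.5347 0.1873 0.161 ] [0.5419 0.1834 0.161 ]
opening [255.2, 274.9] [265.8, 263.9] [0.4532 0.1626 0.0248] [0.4537 0.1615 0.026 ] [0.4505 0.1623 0.026 ]
((np.float64(290.87931034482756), np.float64(219.95689655172413)), 116, (np.int64(284), np.int64(298), np.int64(213), np.int64(224))) ((np.float64(268.2247191011236), np.float64(204.76404494382024)), 89, (np.int64(262), np.int64(274), np.int64(198), np.int64(211)))
red cap [0.616  0.1539 0.1195] [0.6132 0.1532 0.13  ] [0.6043 0.1465 0.125 ]
spice_1 s 0.78 [290. 252.  16.  32.]
spice_1 s 0.73 [256. 236.  16.  29.]
spice_2 s 0.78 [290. 252.  16.  32.]
spice_2 s 0.73 [256. 236.  16.  29.]
salt_shaker t 0.45 [239. 250.   3.  10.]
tablet 0.86 2173 n [-0.6066  0.2124  0.7661] tilt 39.991216555107734 x [ 0.7231 -0.2531  0.6427] y [ 0.3304  0.9438 -0.    ] rect ((-0.001131698489189148, 0.0062317997217178345), (0.2136831432580948, 0.15179622173309326), 89.70691680908203)
 centre [ 0.6398 -0.2242  0.0627]  lens [ 0.6839 -0.2397  0.1019]
[]
tablet 0.59 1411 n [-0.6115  0.212   0.7623] tilt 40.33006435240537 x [ 0.7203 -0.2497  0.6472] y [ 0.3275  0.9448 -0.    ] rect ((-0.004026293754577637, 0.0010925084352493286), (0.2111414223909378, 0.14847269654273987), 89.79778289794922)
 centre [ 0.6455 -0.222   0.0685]  lens [ 0.6895 -0.2372  0.108 ]
[]
```

```bash
python3 - <<'E'
from h import *
s=viewer.grab_frame("scene"); t=viewer.grab_frame("top")
k=np.array([.5365,.1835])
for a in (194.5,266.5,338.5,50.5,122.5):
    xy=k+.084*np.array([np.cos(np.radians(a)),np.sin(np.radians(a))])
    for n,p in(("s",s),("t",t)):
        print(a,xy.round(3),n,[np.round(proj(p,(*xy,h))) for h in (.026,.114,.124,.135)])
c=cv2.resize(s["pixels"][195:300,215:325],(0,0),fx=5,fy=5,interpolation=cv2.INTER_CUBIC); cv2.imwrite("pics/sz.png",c)
E
```

```text
194.5 [0.455 0.162] s [array([256., 274.]), array([255., 242.]), array([254., 239.]), array([254., 235.])]
194.5 [0.455 0.162] t [array([265., 263.]), array([263., 259.]), array([263., 258.]), array([262., 258.])]
266.5 [0.531 0.1  ] s [array([293., 267.]), array([292., 236.]), array([292., 233.]), array([292., 229.])]
266.5 [0.531 0.1  ] t [array([287., 239.]), array([286., 234.]), array([286., 233.]), array([285., 232.])]
338.5 [0.615 0.153] s [array([292., 252.]), array([291., 222.]), array([291., 219.]), array([291., 215.])]
338.5 [0.615 0.153] t [array([271., 213.]), array([269., 206.]), array([269., 205.]), array([268., 204.])]
50.5 [0.59  0.248] s [array([258., 248.]), array([256., 219.]), array([256., 216.]), array([256., 212.])]
50.5 [0.59  0.248] t [array([240., 220.]), array([236., 213.]), array([235., 212.]), array([235., 211.])]
122.5 [0.491 0.254] s [array([235., 261.]), array([233., 231.]), array([233., 227.]), array([233., 223.])]
122.5 [0.491 0.254] t [array([236., 251.]), array([232., 246.]), array([231., 245.]), array([231., 244.])]
```

View pics/sz.png

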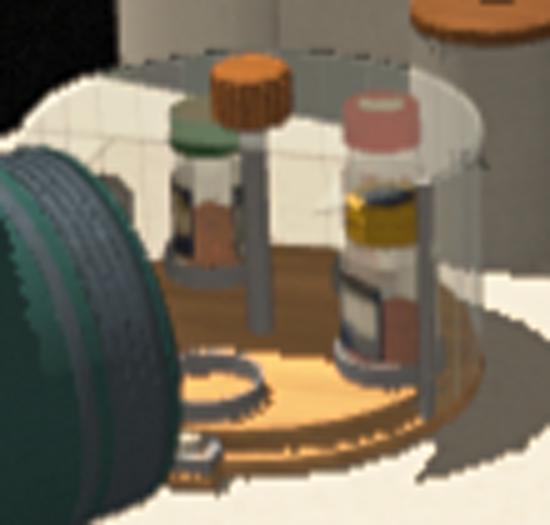

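The red cap, at crop (380,120), lies over the pocket about 144° from the opening. It stands above the front jar's gold lid at (385,215), so it is the tall jar. The plan is to turn the knob 144° clockwise, so I'll first go above the knob.

>>> servo_tool(
  motion="-2 -1.2 -0.2 0 0 0 1;-3.8 -2.2 -0.3 0 0 0 1;-3.8 -2.2 -0.3 0 0 0 1;-3.8 -2.2 -0.3 0 0 0 1;-3.8 -2.2 -0.3 0 0 0 1;-3.8 -2.2 -0.3 0 0 0 1;-3.8 -2.2 -0.3 0 0 0 1;-3.8 -2.2 -0.3 0 0 0 1;-3.8 -2.2 -0.3 0 0 0 1;-3.8 -2.2 -0.3 0 0 0 1;-3.8 -2.2 -0.3 0 0 0 1;-3.8 -2.2 0 0 0 0 1;-1.9 -1 0 0 0 0 1;0 0 0 0 0 -6 1;0 0 0 0 0 -6 1;0 0 0 0 0 -6 1;0 0 0 0 0 0 1;0 0 0 0 0 0 1",
)

```text
time_s: 4.7
tool_pos: [0.5365, 0.1839, 0.2546]
orientation: [0.012, -3.141, 0.0]
wrist_force: [0.7, 0.3, 0.8]
gripper_width: 0.999
grip_force: 0.0
```

```bash
cat > c.py <<'E'
from h import *
import sys
np.set_printoptions(precision=4,suppress=True)
o=readout.get_obs(); print(o["joint_pos"],o["tool_pos"],o["orientation"],o["wrist_force"]); M=R.from_rotvec(o["orientation"]).as_matrix(); print(M)
w=viewer.grab_frame("wrist"); t=viewer.grab_frame("top"); s=viewer.grab_frame("scene")
cv2.imwrite(f"pics/{sys.argv[1]}.png",w["pixels"])
print(cam(w)[2])
for q in ("knob","opening","tall_jar","tall_jar_base"):
    for n,p in(("w",w),("t",t),("s",s)):
        for l in landmark_of(q,p)[:2]:
            z={"knob":.161,"opening":.026,"tall_jar":.08,"tall_jar_base":.026}[q]
            print(q,n,round(l["p"],2),np.round(l["point"],1),onz(p,l["point"],z))
# wood knob depth from wrist
E
python3 c.py w1
```

```text
[ 0.2084  0.2841  1.5396 -0.0001  1.318  -1.3699] [0.5365 0.1839 0.2546] [ 0.0119 -3.1415  0.0002] [0.6608 0.3443 0.8098]
[[-1.     -0.0076 -0.0001]
 [-0.0076  1.     -0.0001]
 [ 0.0001 -0.0001 -1.    ]]
[0.4583 0.1833 0.4175]
knob w 0.62 [316.3 239.7] [0.5362 0.1842 0.161 ]
knob t 0.68 [254.1 227.6] [0.5373 0.1874 0.161 ]
knob s 0.68 [266.1 212.7] [0.5396 0.1816 0.161 ]
opening w 0.77 [294.2 111.1] [0.4583 0.1642 0.026 ]
opening t 0.78 [264.  265.2] [0.4496 0.1668 0.026 ]
opening s 0.73 [255. 275.] [0.4498 0.1624 0.026 ]
```

View pics/w1.png

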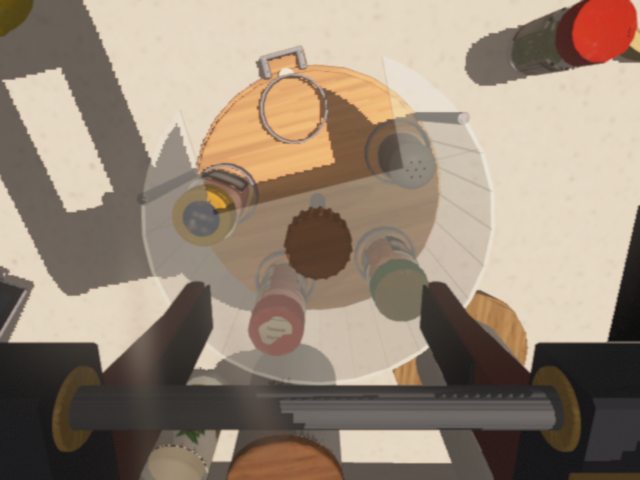

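The view shows the knob centred at (318,243), the opening ring at (292,108), the red cap at (277,322) and the salt shaker at (410,160). The red jar is two pockets along, as planned. The knob estimate agrees, so I'll descend and grip it.

>>> servo_tool(
  motion="0 0 1.5 0 0 0 1;0 0 2.5 0 0 0 1;0 0 2.5 0 0 0 1;0 0 2 0 0 0 1;0 0 1.3 0 0 0 1;0 0 0.5 0 0 0 1;0 0 0 0 0 0 1;0 0 0 0 0 0 -1;0 0 0 0 0 0 -1;0 0 0 0 0 0 -1;0 0 0 0 0 0 -1;0 0 0 0 0 0 -1;0 0 0 0 0 0 -1;0 0 0 0 0 0 -1;0 0 0 0 0 0 -1",
  squeeze=40,
)

```text
time_s: 6.95
tool_pos: [0.5366, 0.185, 0.1517]
orientation: [-0.016, 3.141, 0.003]
wrist_force: [-0.4, 4.0, 0.3]
gripper_width: 0.446
grip_force: 40.0
```

>>> servo_tool(
  motion="0 0 0 0 0 4 -1;0 0 0 0 0 8 -1;0 0 0 0 0 8 -1;0 0 0 0 0 8 -1;0 0 0 0 0 8 -1;0 0 0 0 0 8 -1;0 0 0 0 0 8 -1;0 0 0 0 0 8 -1;0 0 0 0 0 8 -1;0 0 0 0 0 8 -1;0 0 0 0 0 8 -1;0 0 0 0 0 8 -1;0 0 0 0 0 8 -1;0 0 0 0 0 8 -1;0 0 0 0 0 8 -1;0 0 0 0 0 8 -1;0 0 0 0 0 8 -1;0 0 0 0 0 8 -1;0 0 0 0 0 4 -1;0 0 0 0 0 0 -1",
)

```text
time_s: 8.95
tool_pos: [0.5382, 0.1855, 0.1517]
orientation: [-2.982, -0.983, -0.006]
wrist_force: [4.4, 6.8, -3.5]
gripper_width: 0.44
grip_force: 40.0
```

```bash
python3 - <<'E'
from h import *
o=readout.get_obs(); print(o["joint_pos"],o["wrist_torque"]); 
s=viewer.grab_frame("scene");w=viewer.grab_frame("wrist")
a=cv2.resize(s["pixels"][195:300,215:325],(400,382)); b=cv2.resize(w["pixels"],(400,300)); c=np.zeros((382,800,3),np.uint8); c[:,:400]=a; c[:300,400:]=b; cv2.imwrite("pics/t1.png",c)
for q in("tall_jar","tall_jar_base"):
  for p in (s,w):
    for l in landmark_of(q,p)[:1]: print(q,l["p"],l["point"],onz(p,l["point"],.08 if q=="tall_jar" else .026))
E
```

```text
[0.20926652 0.38679937 1.66284234 0.00210533 1.08834427 1.14229298] [ 0.93863895 -0.52954001  0.05791201]
tall_jar 0.95 [258.5, 255.6] [0.45567107 0.1529275  0.08      ]
tall_jar 0.59 [264.4, 369.9] [0.45537273 0.1650089  0.08      ]
tall_jar_base 0.71 [254.4, 271.4] [0.46573209 0.17505047 0.026     ]
```

View pics/t1.png

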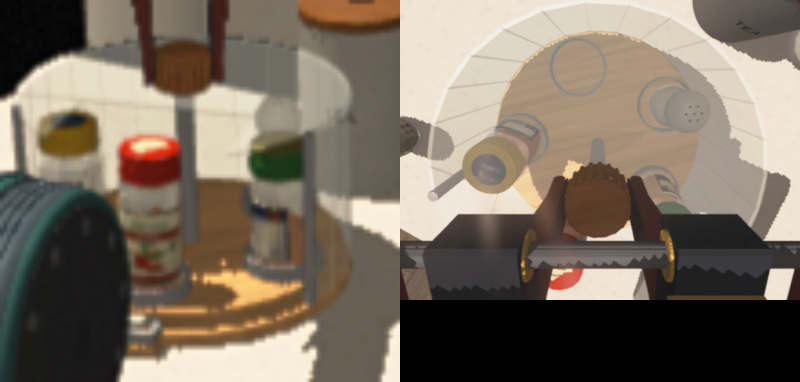

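The turn carried the red jar to the front: it shows at left (150,210), red cap over the front bracket. I'll release, rise and move over the jar with the fingers tangential.

>>> servo_tool(
  motion="0 0 0 0 0 0 0.3;0 0 0 0 0 0 1;0 0 0 0 0 0 1;0 0 0 0 0 0 1;0 0 0 0 0 0 1;0 0 -1.5 0 0 0 1;0 0 -2.5 0 0 0 1;0 0 -2.5 0 0 0 1;0 0 -2 0 0 0 1;0 0 -1 0 0 0 1;0 0 0 0 0 7.5 1;0 0 0 0 0 7.5 1;0 0 0 0 0 7 1;0 0 0 0 0 0 1",
)

```text
time_s: 10.65
tool_pos: [0.5362, 0.1837, 0.2461]
orientation: [3.116, 0.397, -0.002]
wrist_force: [-0.4, -0.0, 1.1]
gripper_width: 0.999
grip_force: 0.0
```

```bash
cat > d.py <<'E'
from h import *
np.set_printoptions(precision=4,suppress=True)
o=readout.get_obs(); M=R.from_rotvec(o["orientation"]).as_matrix(); T=o["tool_pos"]; print(o["joint_pos"],T); print(M, o["wrist_force"])
w=viewer.grab_frame("wrist");t=viewer.grab_frame("top");s=viewer.grab_frame("scene")
def red(p):
    h=cv2.cvtColor(p["pixels"],cv2.COLOR_BGR2HSV); m=(((h[...,0]<6)|(h[...,0]>174))&(h[...,1]>130)&(h[...,2]>70)).astype(np.uint8)
    n,L,st,ce=cv2.connectedComponentsWithStats(m); return [(st[i],ce[i]) for i in range(1,n) if st[i][4]>40]
for n,p in(("w",w),("t",t),("s",s)):
    for st,c in red(p): print(n,st,c.round(1),"z.135",onz(p,c,.135),"z.125",onz(p,c,.125))
    for q in("tall_jar","tall_jar_base","knob"):
        for l in landmark_of(q,p)[:1]: print(" ",q,round(l["p"],2),np.round(l["point"],1),onz(p,l["point"],{"tall_jar":.08,"knob":.161,"tall_jar_base":.026}[q]))
cv2.imwrite("pics/w_d%d.png"%w["shot"],w["pixels"])
E
python3 d.py
```

```text
[ 0.2083  0.2912  1.5513 -0.0002  1.3001  1.5256] [0.5362 0.1837 0.2461]
[[ 0.968   0.2509 -0.001 ]
 [ 0.2509 -0.968  -0.0004]
 [-0.0011  0.0001 -1.    ]] [-0.3881 -0.0056  1.0897]
w [  12  287   60   56 2236] [ 40.7 317.9] z.135 [0.4256 0.3587 0.135 ] z.125 [0.4188 0.3644 0.125 ]
w [ 287  309   55   56 1582] [314.1 338. ] z.135 [0.459  0.1653 0.135 ] z.125 [0.4534 0.1639 0.125 ]
  tall_jar 0.78 [315.7 308. ] [0.4564 0.1635 0.08  ]
  knob 0.89 [314.7 242.6] [0.5373 0.1849 0.161 ]
t [310  52  34   9 163] [324.5  57. ] z.135 [1.0857 0.0011 0.135 ] z.125 [1.0912 0.001  0.125 ]
t [    0    75   134   129 15660] [ 64.3 137.4] z.135 [0.7987 0.7652 0.135 ] z.125 [0.8025 0.77   0.125 ]
t [183 269  15  14 156] [189.6 275.5] z.135 [0.3986 0.3656 0.135 ] z.125 [0.3998 0.3678 0.125 ]
  knob 0.8 [255.  225.9] [0.5423 0.1851 0.161 ]
s [ 372    0  100   65 4888] [428.2  33.6] z.135 [11.3213  3.0924  0.135 ] z.125 [11.5523  3.1632  0.125 ]
s [ 122   58  115   83 8257] [175.3  99. ] z.135 [1.9611 1.7598 0.135 ] z.125 [2.0097 1.8046 0.125 ]
s [246 233  18  13 160] [254.5 240.1] z.135 [0.4281 0.1431 0.135 ] z.125 [0.4468 0.1564 0.125 ]
  tall_jar 0.88 [257.1 257.3] [0.4458 0.1505 0.08  ]
  tall_jar_base 0.62 [255.5 272. ] [0.4643 0.1707 0.026 ]
  knob 0.93 [266.7 212.2] [0.5434 0.1822 0.161 ]
```

>>> servo_tool(
  motion="-2 0 0 0 0 0 0.5;-3 0 0 0 0 0 0.5;-2.4 0 0 0 0 0 0.5;-1 0 0 0 0 0 0.5;0 0 0 0 0 0 0.5;0 0 2 0 0 0 0.5;0 0 3 0 0 0 0.5;0 0 3 0 0 0 0.5;0 0 2.5 0 0 0 0.5;0 0 2 0 0 0 0.5;0 0 1 0 0 0 0.5;0 0 0.4 0 0 0 0.5;0 0 0 0 0 0 0.5;0 0 0 0 0 0 0.5",
)

```text
time_s: 12.65
tool_pos: [0.4563, 0.1629, 0.1084]
orientation: [-3.116, -0.399, -0.003]
wrist_force: [-0.5, -0.5, 0.4]
gripper_width: 0.756
grip_force: 0.0
```

```bash
python3 d.py | grep -v "^t"
```

```text
[ 0.2003  0.3392  1.8862 -0.0001  0.9145  1.5164] [0.4563 0.1629 0.1084]
[[ 0.9677  0.2519  0.0016]
 [ 0.2519 -0.9677  0.0003]
 [ 0.0017  0.0002 -1.    ]] [-0.5327 -0.5454  0.4227]
w [ 259  264  109  121 7029] [317.6 321.7] z.135 [0.4628 0.1641 0.135 ] z.125 [0.4577 0.1628 0.125 ]
  knob 0.95 [311.9  86.2] [0.5377 0.1852 0.161 ]
  tall_jar 0.49 [263.4 258.8] [0.461  0.1644 0.08  ]
  tall_jar_base 0.64 [265.5 261.3] [0.4617 0.1627 0.026 ]
s [ 372    0   99   65 4886] [428.3  33.6] z.135 [11.3184  3.091   0.135 ] z.125 [11.5493  3.1617  0.125 ]
s [ 126   58  107   83 6627] [171.  101.9] z.135 [1.8682 1.7098 0.135 ] z.125 [1.915  1.7536 0.125 ]
s [247 234  17  12 153] [254.6 240.2] z.135 [0.4274 0.1423 0.135 ] z.125 [0.4461 0.1556 0.125 ]
  tall_jar 0.91 [255.3 254.3] [0.4582 0.1642 0.08  ]
  tall_jar_base 0.58 [257.9 273.3] [0.4611 0.1612 0.026 ]
  knob 0.74 [267.5 214.6] [0.5298 0.1709 0.161 ]
```

The fingers are centred on the cap, so I'll grip it and lift.

>>> servo_tool(
  motion="0 0 0 0 0 0 -1;0 0 0 0 0 0 -1;0 0 0 0 0 0 -1;0 0 0 0 0 0 -1;0 0 0 0 0 0 -1;0 0 0 0 0 0 -1;0 0 0 0 0 0 -1;0 0 -0.5 0 0 0 -1;0 0 -1 0 0 0 -1;0 0 -2 0 0 0 -1;0 0 -2.5 0 0 0 -1;0 0 -2.5 0 0 0 -1;0 0 -2.5 0 0 0 -1;0 0 -2 0 0 0 -1;0 0 -1.5 0 0 0 -1;0 0 0 0 0 0 -1",
  squeeze=35,
)

```text
time_s: 14.85
tool_pos: [0.4568, 0.163, 0.2555]
orientation: [-3.116, -0.399, -0.008]
wrist_force: [-0.3, 0.4, -2.1]
gripper_width: 0.474
grip_force: 35.0
```

>>> servo_tool(
  motion="0 1.5 -0.5 0 0 0 -1;0 3 -0.5 0 0 0 -1;0.1 4 -0.5 0 0 0 -1;0.2 4 -0.5 0 0 0 -1;0.2 4 0 0 0 0 -1;0.2 4 0 0 0 0 -1;0.2 4 0 0 0 0 -1;0.2 4 0 0 0 0 -1;0.2 4 0 0 0 0 -1;0.1 3 0 0 0 0 -1;0 1.5 0 0 0 0 -1;0 0 0 0 0 6 -1;0 0 0 0 0 7.5 -1;0 0 0 0 0 7.5 -1;0 0 0 0 0 7 -1;0 0 0 0 0 5.7 -1;0 0 0 0 0 0 -1",
)

```text
time_s: 16.55
tool_pos: [0.5614, -0.1907, 0.2722]
orientation: [-3.097, 0.522, 0.002]
wrist_force: [0.6, 0.1, -1.2]
gripper_width: 0.471
grip_force: 35.0
```

>>> servo_tool(
  motion="0 0 0 0 3 0 -1;0 0 0 0 6 0 -1;0 0 0 0 6 0 -1;0 0 0 0 6 0 -1;0 0 0 0 6 0 -1;0 0 0 0 6 0 -1;0 0 0 0 4 0 -1;0 0 0 0 3 0 -1;0 0 0 0 0 0 -1;0 0 0 0 0 0 -1;0 0 0 0 0 0 -1",
)

```text
time_s: 17.65
tool_pos: [0.5629, -0.1921, 0.2734]
orientation: [2.81, -0.471, 1.023]
wrist_force: [0.4, 0.5, -1.9]
gripper_width: 0.47
grip_force: 35.0
```

```bash
cat > e.py <<'E'
from h import *
np.set_printoptions(precision=4,suppress=True)
o=readout.get_obs(); M=R.from_rotvec(o["orientation"]).as_matrix(); T=o["tool_pos"]; print(o["time_s"],o["joint_pos"],T,o["wrist_force"],o["gripper_width"],o["grip_force"]); print(M)
w=viewer.grab_frame("wrist");t=viewer.grab_frame("top");s=viewer.grab_frame("scene")
for n,p in(("w",w),("t",t),("s",s)):
    for q in("tablet","tall_jar_base","tall_jar"):
        for l in landmark_of(q,p)[:2]: print(n,q,round(l["p"],2),np.round(l["point"],1),onz(p,l["point"],.107))
a=cv2.resize(w["pixels"],(533,400)); b=cv2.resize(s["pixels"][120:340,380:527],(267,400)); cv2.imwrite("pics/e%d.png"%w["shot"],np.hstack([a,b]))
m=masks_of("tablet",w)
if m:
    l=m[0]; M_=cv2.erode(l["pixels"].astype(np.uint8),np.ones((7,7)))>0; M_&=w["z_map"]>0; v,u=np.nonzero(M_); P=np.array([back(w,(a,b),w["z_map"][b,a]) for a,b in zip(u[::7],v[::7])])
    for _ in range(5):
        c=P.mean(0); n=np.linalg.svd(P-c,full_matrices=False)[2][2]; n*=np.sign(n[2]); r=abs((P-c)@n); P=P[r<max(2*np.median(r),.002)]
    print("wrist tablet",l["p"],l["extent"],len(P),"c",c,"n",n)
np.savez("last.npz",px=w["pixels"],z=w["z_map"])
E
python3 e.py; ls -t pics|head -1
```

```text
17.65 [-0.524   0.0346  2.0528  0.3314  0.3838  1.1139] [ 0.5629 -0.1921  0.2734] [ 0.3677  0.4623 -1.9393] 0.4699443705947011 34.993158684774244
[[ 0.7241 -0.3263  0.6076]
 [-0.2494 -0.9453 -0.2104]
 [ 0.643   0.0008 -0.7659]]
w tablet 0.94 [319.  205.8] [ 0.69   -0.2388  0.107 ]
t tall_jar_base 0.62 [397.6 197.1] [ 0.6545 -0.2288  0.107 ]
t tall_jar 0.92 [391.5 208. ] [ 0.6205 -0.2107  0.107 ]
t tall_jar 0.32 [198.7 277.7] [0.3963 0.3454 0.107 ]
s tablet 0.62 [445.4 354.8] [ 0.2301 -0.3805  0.107 ]
s tablet 0.59 [436.4 240.9] [ 0.6938 -0.2279  0.107 ]
s tall_jar_base 0.97 [424.6 212.5] [ 0.8765 -0.1391  0.107 ]
s tall_jar 0.93 [415.6 200.6] [ 0.9631 -0.0832  0.107 ]
wrist tablet 0.56 [318.6, 265.8, 228.6, 141.1] 1979 c [ 0.6649 -0.2306  0.0867] n [-0.6053  0.2121  0.7672]
e19.png
```

View pics/e19.png

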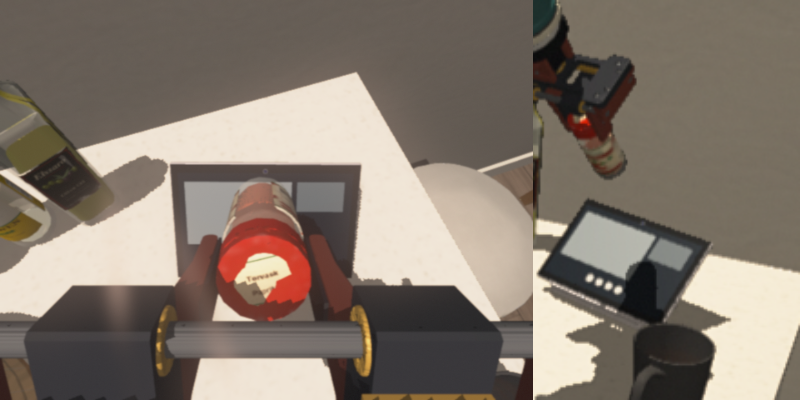

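```bash
python3 - <<'E'
from h import *
np.set_printoptions(precision=4,suppress=True)
w=viewer.grab_frame("wrist");s=viewer.grab_frame("scene");t=viewer.grab_frame("top")
o=readout.get_obs(); M=R.from_rotvec(o["orientation"]).as_matrix(); T=o["tool_pos"]
L=landmark_of("tablet",w)[0]["point"]; c=np.array([.6649,-.2306,.0867]); n=np.array([-.6053,.2121,.7672])
oo=cam(w)[2]; d=back(w,L,1.)-oo; X=oo+d*((c-oo)@n)/(d@n); print("lens plane",X, "depth", w["z_map"][int(L[1]),int(L[0])], back(w,L,w["z_map"][int(L[1]),int(L[0])]))
q=lambda k,p: landmark_of(k,p)[0]["point"]
print("base tri",tri((s,q("tall_jar_base",s)),(t,q("tall_jar_base",t))),"expected",T+M[:,2]*.0824)
print("jar tri",tri((s,q("tall_jar",s)),(t,q("tall_jar",t))),"expected",T+M[:,2]*(.0824-.0545))
cv2.imwrite("pics/z.png",cv2.resize(w["pixels"][150:350,180:460],(0,0),fx=2.8,fy=2.8,interpolation=cv2.INTER_CUBIC))
E
```

```text
lens plane [ 0.6919 -0.2384  0.1102] depth 0.38110912 [ 0.6914 -0.2382  0.1112]
base tri [ 0.5196 -0.0918  0.1517] expected [ 0.6121 -0.2092  0.2095]
jar tri [ 0.581  -0.1998  0.2435] expected [ 0.579  -0.1977  0.2513]
```

View pics/z.png

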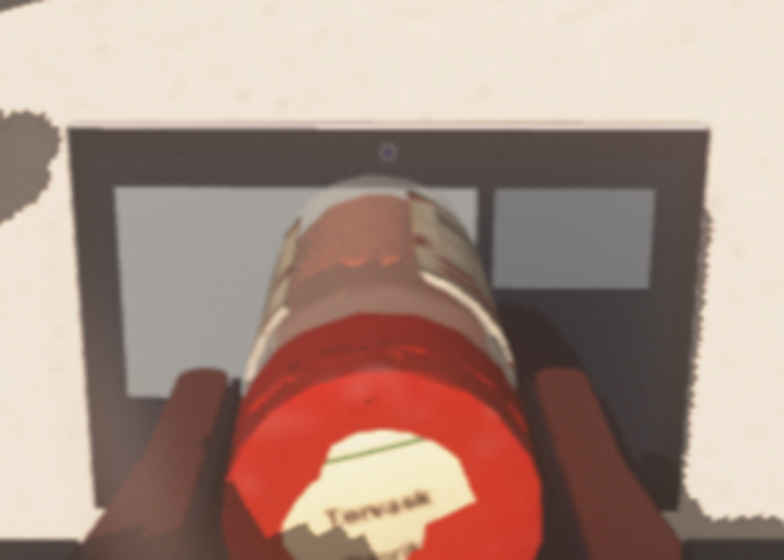

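The crop shows the lens dot at (388,152), just above the jar, so the jar is nearly in line and a small correction remains. I'll make it and then check how the jar sits in the hand.

>>> servo_tool(
  motion="-0.1 0.1 0.5 0 0 0 -1;-0.1 0.1 0.6 0 0 0 -1;0 0 0 0 0 0 -1;0 0 0 0 0 0 -1;0 0 0 0 0 0 -1",
)

```text
time_s: 19.2
tool_pos: [0.5667, -0.1955, 0.2628]
orientation: [2.811, -0.473, 1.023]
wrist_force: [0.9, -0.3, -1.4]
gripper_width: 0.473
grip_force: 35.0
```

```bash
python3 - <<'E'
from h import *
np.set_printoptions(precision=4,suppress=True)
o=readout.get_obs(); M=R.from_rotvec(o["orientation"]).as_matrix(); T=o["tool_pos"]; z=M[:,2]
w=viewer.grab_frame("wrist");s=viewer.grab_frame("scene");t=viewer.grab_frame("top")
L=np.array([.6905,-.2385,.1085]); n=-np.array([-.607,.2114,.766]); B=T+z*.0824
print(T,"axis err deg",np.degrees(np.arccos(z@n)),"base-lens in tool",M.T@(B-L))
for nm,p in(("w",w),("s",s),("t",t)):
    for k,X in(("tall_jar_base",B),("tall_jar",T+z*.0279),("tablet",L)):
        l=landmark_of(k,p); print(nm,k,"exp",np.round(proj(p,X),1),[(round(a["p"],2),np.round(a["point"],1)) for a in l[:2]])
th=np.linspace(0,2*np.pi,60)
def draw(p,box,f):
    im=cv2.resize(p["pixels"],(0,0),fx=f,fy=f,interpolation=cv2.INTER_CUBIC)
    for h,r,c in((0,.02,(255,0,0)),(.088,.021,(0,255,0)),(.108,.021,(255,255,0))):
        for a in th:
            u,v=proj(p,B-z*h+r*(np.cos(a)*M[:,0]+np.sin(a)*M[:,1])); cv2.circle(im,(int((u+.5)*f),int((v+.5)*f)),1,c,-1)
    u0,v0,u1,v1=[int(x*f) for x in box]; return im[v0:v1,u0:u1]
a=draw(w,(215,170,415,395),2); b=draw(s,(385,150,465,240),5); b=b[:450]
im=np.zeros((450,800,3),np.uint8); im[:a.shape[0],:400]=a[:450]; im[:b.shape[0],400:]=b[:,:400]; cv2.imwrite("pics/ov.png",im)
E
```

```text
[ 0.5667 -0.1955  0.2628] axis err deg 0.5902725266571948 base-lens in tool [-0.0013 -0.     -0.1201]
w tall_jar_base exp [316.2 247. ] []
w tall_jar exp [316.2 281.5] []
w tablet exp [316.2 203.7] [(0.69, array([316.1, 203.3]))]
s tall_jar_base exp [424.3 215.3] [(0.85, array([425.8, 213.5]))]
s tall_jar exp [416.5 202. ] [(0.94, array([419.5, 205. ]))]
s tablet exp [440.2 241.6] [(0.92, array([440.3, 240.5]))]
t tall_jar_base exp [396.9 201.3] [(0.56, array([396.8, 200.9]))]
t tall_jar exp [395. 209.] [(0.92, array([395.5, 206.2]))]
t tablet exp [400.9 185.4] [(0.61, array([400. , 187.4]))]
```

View pics/ov.png

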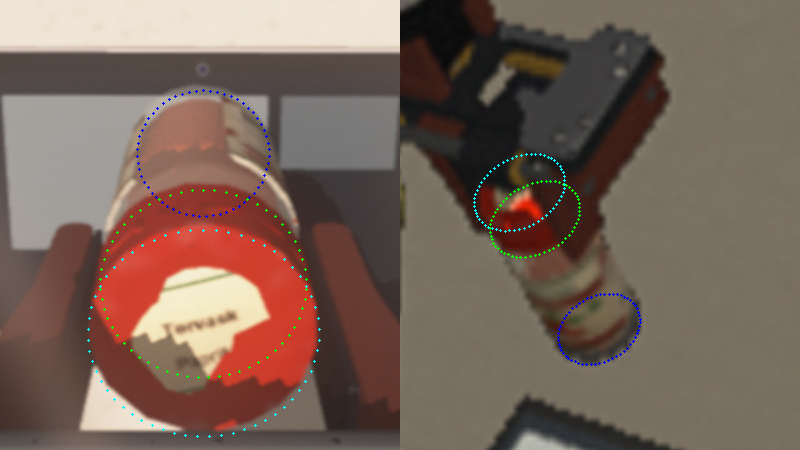

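The overlay fits in both views. The blue base ring matches the glass end at left (203,150), and the cap ring matches too. The underside is about 120 mm from the lens, within 2 mm of centre and under 1° off square, so I'm handing in.

```bash
python3 -c "
from station import order
print(order.job_done())"
```

```text
the job is handed in; nothing more can be done
None
```

The job is handed in, with the tallest (red-capped) jar still held up to the tablet: by my last measurement its underside is about 12 cm from the lens, within 2 mm of centre and under 1° off square.

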